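# Gauge the gear play of a bench winder

### The job

Check the gear play of the hand-cranked winder: gently turn the crank clockwise (seen from above) until the gears just take up and resist, then anticlockwise until they resist again, without driving the reel round. Then slide the marker on the play gauge to show how many millimetres the crank's knob travels between those two points, let go, and leave everything else on the table as it is.

Things in the scene. Friction and masses are not known exactly. Their poses are not given: they have to be found in the camera images.
- winder: Fixed bench winder: grey gear housing 315 x 130 x 60 mm on a dark steel foot plate 335 x 150 mm. Origin on the table straight below the crank's vertical axis; its +x runs along the housing to the reel (reel axis 180 mm away), z up. It has no marks for the play; the gears are hidden inside.
- crank_axis (a point): Point on the crank's vertical axis, 110 mm above the table (level with crank_knob). Within the play the knob moves with under 1 N; at either end it meets a firm stop, the braked gear, which gives way at about 13 N at the knob and then turns along with the reel and stays turned. A push of 3 to 8 N at the knob takes up the gears for certain.
- crank_knob (a point): Middle of the crank's knob: an upright black cylinder 24 mm in diameter that spans heights 80 to 135 mm (this point: 110 mm) at the end of a flat steel arm (20 mm wide, top at 78 mm), 100 mm from the crank axis. The knob spins freely on its pin.
- crank (a joint): Crank angle in rad: 0 when the arm points along the winder's -x, growing anticlockwise seen from above (1 rad = 100 mm of knob travel). It starts somewhere inside its free play. The play between the two take-up points is 16 to 44 mm of knob travel (at least 3 mm and at most 27 mm to either side of the start), different every time.
- reel (a joint): Angle in rad of the empty reel (white flange 150 mm in diameter, grey hub 60 mm, top of its spindle 122 mm above the table) on the far end of the housing; 0 at the start. It is braked and geared 1:1 to the crank, so it only turns (the opposite way) if the crank is forced on after resistance begins.
- gauge: Fixed play gauge: flat aluminium base 85 (x) x 150 (y) x 18 mm, origin under its centre. Its marker slides along y. Black scale lines every 5 mm (longer every 10 mm) from 0 mm at y = -30 mm to 60 mm at y = +30 mm; a dark raised bar (16 mm high, at y = -70 mm) marks the zero end.
- marker (a joint): Marker position in m, 0 to 0.06, which is the reading of the gauge (0.025 = 25 mm); grows along the gauge's +y, away from the dark bar. Starts near 0 (0 to 8 mm). Slides with about 1.5 N and stays where it is left.
- marker_grip (a point): Middle of the marker's black upright fin: 14 mm thick along the gauge's y, 30 mm along x, spanning heights 26 to 64 mm (this point: 45 mm), 12 mm to +x of the gauge's middle line. A thin steel pointer reaches from it over the scale.
- bottle: Bystander, loose: clear plastic drinking bottle with black cap, 64 mm across, 190 mm tall; origin under its middle.
- card_packs: Bystander, loose: pile of three flat card packs, 55 x 85 x 54 mm; origin under its middle.
- board_stack: Bystander, loose: grey board stack, 200 x 130 x 60 mm; origin under its middle.
- carton_small: Bystander, loose: small brown carton, 140 x 100 x 90 mm; origin under its middle.
- tape_roll: Bystander, loose: roll of tape lying flat, 100 mm across, 48 mm high; origin under its middle.
- pen: Bystander, loose: thick black marker pen with a white cap, about 140 x 14 x 12 mm; origin under its middle.
Mind the look-alikes: they are no part of the job. What is shaped like the gauge but red or turquoise is not meant.

How it is judged:
By the outcome, as a careful person would: the job done as asked, in the order asked, and still so for the second after the job is handed in, with the robot touching nothing.
It also fails if it takes over 56 s, if anything falls off the work surface, if the arm or the gripper's body presses on something with over 40 N, if the wrist force passes 120 N, or if a joint passes its speed limit or range.

### The arm

A 7-joint arm with a two-finger parallel gripper is mounted at the origin on the work surface. World frame = base frame: x ahead of the robot, y to its left, z up, the work surface at z = 0. Lengths are in m, angles in rad, forces in N, time in s.
With the tool pointing down it reaches from about 0.425 to 0.875 m from the base axis. Payload 4.7 kg.
Tool frame: the origin (TCP) lies midway between the tips of the shut fingers; the grasp point (between the pads) lies 19 mm behind it; z points along the fingers, y is the direction in which the jaws open and shut (so a half turn about z gives the same grasp; the last joint's range is limited). The gripper opens to 87 mm and grips with 3 to 60 N. Pads are 19 mm wide; open, the fingers measure 117 mm over their backs; the gripper's body (75 mm by 190 mm) begins 51 mm behind the grasp point.
Start: joints at [1.222, 0.321, -0.07, 1.45, 0.023, 1.371, -0.057], TCP at [0.231, -0.608, 0.223] pointing down, gripper open.
Joint ranges: [-2.86, 2.86], [-0.3, 2.09], [-1.38, 1.24], [0.06, 2.45], [-1.56, 4.7], [0.09, 2.05], [-2.69, 2.69]. Speed limits (rad/s): [2.57, 2.57, 3.14, 3.14, 3.14, 3.14, 3.14].

### API

Orientations are given as a rotation vector (axis times angle).
In Python, from bench import * gives the robot as it stands.
- The arm moves only by the tool move_arm, never from a script. Its arguments are lists of equal length, an entry for each row: "jaw": the closure in counts, from 0 (fully open) to 255 (shut); "slide": the shift along the tool's x, y, z in cm, a list of three; "dr": the turn, a rotation vector about the tool's x, y, z in degrees, a list of three. A call has 1 to 5 rows; each row shifts and turns the commanded pose from where the row before left it, along the tool's axes as they then stand; what a row does not reach is not made up. A row lasts 1/10 s, in which the tool goes at most 50 mm and 8.59 degrees, less where a joint would pass 70% of its speed; a pose out of reach is approached as far as the arm can. A call with a gripper value outside its range is refused whole. The fingers move at their own pace and stop on an object; "force" is the grip in N (left out, the last holds). Time passes only in rows, so rows that do not move let the fingers close. It gives the time, the measured TCP pose, the force and the opening at its end, in the units of the state.
- get_state(): the state, without advancing time (a new reading comes with each control period).
- get_image(name): name is "scene" or "top" or "wrist"; returns (picture, depth): 384x512x3 uint8, red, green, blue; 384x512 float32, m along the optical axis (not along the pixel's ray), 0 where there is no reading.
- camera_params(name): a dict with "K" (3x3 intrinsics, pixels), "extrinsics" (4x4, takes a point from camera to world coordinates); the wrist camera has in their place "tool_from_camera" (4x4, takes a point from camera to tool coordinates, whose origin is the TCP and whose axes are the flange's). Camera axes: x right, y up, looking along -z (the intrinsics and any distortion apply to the point x, -y, -z); pixel columns grow to the right and rows downward; lengths in m; the calibration is good to about 2 mm. A picture is of the moment at which its call begins: read the wrist's pose just before it. camera_params takes no time and is no camera call.
- close_job(): hands the job in, once; it reports no verdict.
Trained networks look in the newest picture that a camera, given by its name, has taken for a name from the list of things; names that differ only in an ending like _2 or _b are one class to them, and where a whole thing is asked for, a point or a joint stands for the part that bears it (a point fixed in the world has none). Each returns a list of dicts, best first, with "score" (0 to 1); they miss things now and then, are a little off and sometimes report something else, mostly with a low value. They report only what shows in the picture. A call takes as long as a camera call. They do not tell look-alikes from the thing itself.
- regions_of(camera, query): "mask" (384x512 bool, what is visible of it) and "xy" ([column, row] in pixels, amid what is visible of it).
The state is a dict: "time": time; "joint_positions": joint angles; "qd": joint speeds; "joint_torque": joint torques, N m; "position": TCP position; "tool_rot": TCP orientation; "ft_force": force on the tool from outside, world axes, zero at the start; "torque": the same for the moment, N m; "grip_width": opening from 0.0 (shut) to 1.0 (fully open).
Only numpy, scipy, OpenCV 4.12 (cv2) and the standard library are available. Lean on these libraries where they do the work, as an engineer would, in place of code of your own. Each camera call takes 0.05 s, during which the arm holds its last target.

## Working session

There is one attempt and no reset: what is moved stays moved. The work goes in short steps, Python scripts to look and compute and a tool call to move; the robot and the scene stay as the last step left them, time stands still between calls to the robot, and variables do not carry over. Pictures are saved under pics/ and viewed, and the job is handed in when it is done.

Besides the shell and the picture viewer there is one more tool, called by a JSON object that holds its "name" and its "arguments". move_arm: Moves the arm, as the interface text tells. Its arguments: {"type":"object","properties":{"jaw":{"type":"array","items":{"type":"number"}},"slide":{"type":"array","items":{"type":"array","items":{"type":"number"}}},"dr":{"type":"array","items":{"type":"array","items":{"type":"number"}}},"force":{"type":"number"}},"required":["jaw","slide","dr"]}

```bash
ls; mkdir -p pics; python3 - <<'E'
from bench import *
import cv2,numpy as np
s=get_state();print({k:np.round(v,3).tolist() for k,v in s.items()})
for n in ["scene","top"]:
    im,d=get_image(n); cv2.imwrite(f"pics/{n}0.png",im[:,:,::-1]); np.save(f"pics/{n}0d.npy",d)
    p=camera_params(n);print(n,np.round(p["K"],1).tolist(),np.round(p["extrinsics"],3).tolist(),p.keys())
p=camera_params("wrist");print({k:np.round(v,3).tolist() if not isinstance(v,str) else v for k,v in p.items()})
E
```

```text
pics
{'time': 0.0, 'joint_positions': [1.222, 0.322, -0.07, 1.452, 0.023, 1.371, -0.057], 'qd': [-0.002, 0.0, 0.0, 0.0, -0.001, 0.001, -0.0], 'joint_torque': [-0.0, -49.129, -0.404, -31.253, -0.064, 0.044, 0.0], 'position': [0.23, -0.607, 0.221], 'tool_rot': [-3.088, -0.566, 0.001], 'ft_force': [-0.328, 0.391, 0.117], 'torque': [-0.045, -0.045, 0.026], 'grip_width': 1.0}
scene [[352.0, 0.0, 257.4], [0.0, 352.0, 189.7], [0.0, 0.0, 1.0]] [[-0.133, -0.699, 0.703, 1.369], [0.991, -0.082, 0.106, 0.119], [-0.017, 0.71, 0.704, 0.874], [0.0, 0.0, 0.0, 1.0]] dict_keys(['K', 'extrinsics'])
top [[373.7, 0.0, 258.4], [0.0, 373.7, 193.2], [0.0, 0.0, 1.0]] [[0.073, 0.977, -0.199, 0.357], [-0.997, 0.071, -0.013, -0.004], [0.002, 0.2, 0.98, 1.134], [0.0, 0.0, 0.0, 1.0]] dict_keys(['K', 'extrinsics'])
{'K': [[266.789, 0.0, 253.64], [0.0, 266.789, 191.063], [0.0, 0.0, 1.0]], 'tool_from_camera': [[-0.001, 0.962, 0.274, 0.077], [1.0, 0.001, 0.0, 0.0], [-0.0, 0.274, -0.962, -0.162], [0.0, 0.0, 0.0, 1.0]]}
```

View pics/scene0.png

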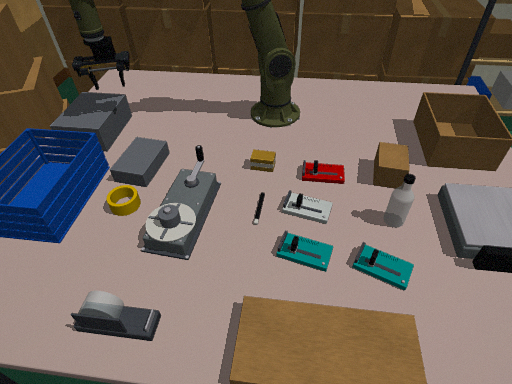

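View pics/top0.png

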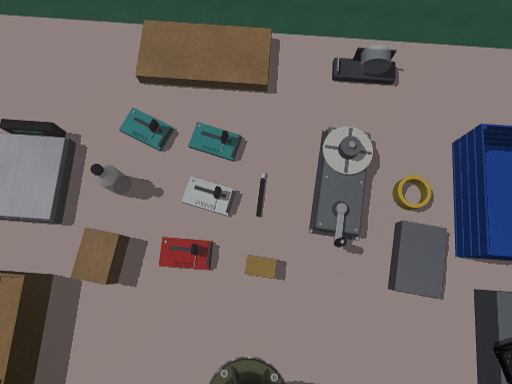

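Scene: the winder is at top px (342,185), with the crank pivot about (341,209) and the knob about (340,242). There are four gauge shapes: turquoise (147,129), turquoise (215,141), red (186,253) and aluminium/white (209,196). The task's gauge is aluminium, so the one at (209,196) fits. I'll confirm it in an enlarged crop and measure.

```bash
cat > h.py <<'E'
import numpy as np,cv2
from bench import *
def ray(cam,u,v,pose=None):
    p=camera_params(cam);K=p["K"];
    E=np.array(p["extrinsics"]) if pose is None else pose@np.array(p["tool_from_camera"])
    d=np.array([(u-K[0][2])/K[0][0],-(v-K[1][2])/K[1][1],-1.]); return E[:3,3],E[:3,:3]@d
def atz(cam,u,v,z,pose=None):
    o,d=ray(cam,u,v,pose); return o+d*(z-o[2])/d[2]
def cloud(cam,dep,pose=None):
    p=camera_params(cam);K=p["K"];E=np.array(p["extrinsics"]) if pose is None else pose@np.array(p["tool_from_camera"])
    v,u=np.mgrid[:384,:512]
    P=np.stack([(u-K[0][2])/K[0][0]*dep,-(v-K[1][2])/K[1][1]*dep,-dep],-1)
    return P@E[:3,:3].T+E[:3,3]
def proj(cam,P,pose=None):
    p=camera_params(cam);K=p["K"];E=np.array(p["extrinsics"]) if pose is None else pose@np.array(p["tool_from_camera"])
    q=(np.asarray(P)-E[:3,3])@E[:3,:3]
    return np.array([K[0][2]+K[0][0]*q[0]/-q[2],K[1][2]+K[1][1]*q[1]/q[2]])
def posemat(s):
    T=np.eye(4);T[:3,:3]=cv2.Rodrigues(np.array(s["tool_rot"]))[0];T[:3,3]=s["position"];return T
E
python3 - <<'E'
from h import *
for c in ["top","scene"]:
    if c=="scene": pass
    im,d=get_image(c);P=cloud(c,d)
    print(c,"table z",np.round(np.median(P[300:320,200:210,2]) ,4))
    for q in ["crank_knob","crank","reel","gauge","marker_grip","marker","winder"]:
        for r in regions_of(c,q)[:6]:
            m=r["mask"]&(d>0);pp=P[m]
            if len(pp)==0: continue
            print(q,round(r["score"],2),np.round(r["xy"],1),m.sum(),"med",np.round(np.median(pp,0),3),"z95",np.round(np.percentile(pp[:,2],95),3))
im=cv2.imread("pics/top0.png")
a=cv2.resize(im[160:230,165:255],(800,622),interpolation=cv2.INTER_CUBIC)[:600];cv2.imwrite("pics/gcrop.png",a)
a=cv2.resize(im[115:255,295:395],(428,600),interpolation=cv2.INTER_CUBIC);cv2.imwrite("pics/wcrop.png",a)
E
```

```text
top table z -0.0005
crank_knob 0.88 [340.7 224.8] 393 med [ 0.497 -0.225  0.079] z95 0.135
crank_knob 0.25 [ 98.9 257.1] 2397 med [0.358 0.431 0.089] z95 0.092
crank 0.97 [337.8 226.4] 395 med [ 0.496 -0.225  0.079] z95 0.135
reel 0.81 [345.4 147.9] 1827 med [ 0.716 -0.24   0.07 ] z95 0.111
gauge 0.91 [214.8 141.9] 1223 med [0.738 0.158 0.017] z95 0.039
gauge 0.84 [183.  254.9] 1432 med [0.387 0.213 0.018] z95 0.037
gauge 0.82 [209.8 196.9] 1321 med [0.563 0.16  0.018] z95 0.036
gauge 0.82 [146.1 123.8] 1235 med [0.761 0.378 0.018] z95 0.05
marker_grip 0.57 [218.2 193.6] 64 med [0.57  0.131 0.061] z95 0.066
marker_grip 0.53 [225.3 139.3] 87 med [0.743 0.126 0.058] z95 0.065
marker 0.68 [226.3 138. ] 84 med [0.742 0.126 0.058] z95 0.065
marker 0.67 [192.6 249.5] 90 med [0.399 0.179 0.061] z95 0.066
marker 0.47 [218.2 193.2] 96 med [0.57  0.132 0.059] z95 0.065
winder 0.69 [339.  183.6] 5500 med [ 0.625 -0.225  0.061] z95 0.109
scene table z 0.0
crank_knob 0.64 [197.7 164.5] 330 med [ 0.48  -0.223  0.08 ] z95 0.134
crank 0.6 [195.1 167.3] 305 med [ 0.474 -0.222  0.08 ] z95 0.134
crank 0.16 [264.5 162.6] 474 med [ 0.39  -0.009  0.049] z95 0.057
reel 0.83 [172.2 222.1] 1548 med [ 0.742 -0.234  0.071] z95 0.111
reel 0.33 [183.  213.6] 4416 med [ 0.705 -0.22   0.061] z95 0.11
gauge 0.9 [307.4 208.2] 1019 med [0.581 0.162 0.019] z95 0.046
gauge 0.84 [305.7 251.7] 1408 med [0.755 0.162 0.018] z95 0.043
gauge 0.59 [384.9 266.1] 1571 med [0.779 0.383 0.018] z95 0.038
gauge 0.57 [319.9 172.1] 731 med [0.405 0.21  0.019] z95 0.039
marker_grip 0.64 [294.5 243.9] 67 med [0.758 0.129 0.062] z95 0.066
marker_grip 0.56 [315.4 166.7] 63 med [0.414 0.183 0.05 ] z95 0.066
marker_grip 0.17 [138.5 158.3] 2003 med [ 0.454 -0.449  0.059] z95 0.063
marker 0.45 [293.3 242.9] 104 med [0.759 0.13  0.053] z95 0.066
marker 0.44 [373.3 260. ] 76 med [0.78  0.347 0.062] z95 0.066
winder 0.79 [183.3 214.7] 4576 med [ 0.702 -0.221  0.061] z95 0.11
```

View pics/gcrop.png

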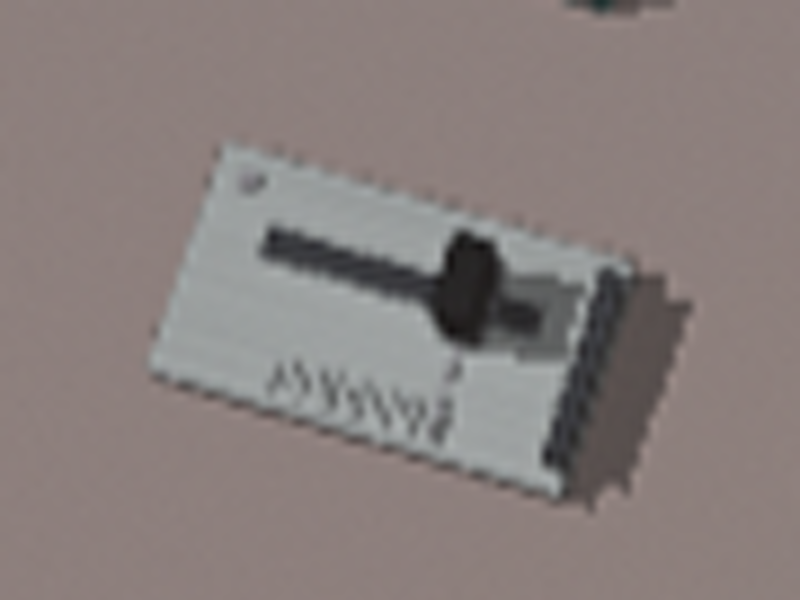

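View pics/wcrop.png

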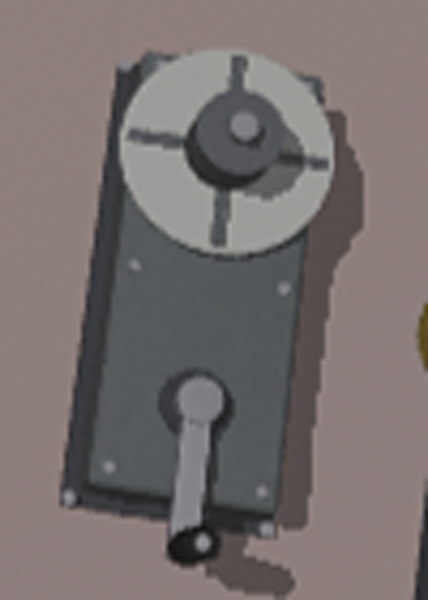

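```bash
python3 - <<'E'
from h import *
np.set_printoptions(suppress=True,precision=4)
for c in ["top","scene"]:
    im=cv2.imread(f"pics/{c}0.png");d=np.load(f"pics/{c}0d.npy");P=cloud(c,d)
    X,Y,Z=P[...,0],P[...,1],P[...,2]
    def box(n,x0,x1,y0,y1,z0,z1):
        m=(d>0)&(X>x0)&(X<x1)&(Y>y0)&(Y<y1)&(Z>z0)&(Z<z1);p=P[m]
        if len(p): print(c,n,m.sum(),"mean",p.mean(0),"mid",(p.min(0)+p.max(0))/2,"ext",np.ptp(p,axis=0))
        return p
    box("knobtop",.38,.50,-.30,-.15,.128,.145)
    box("knob",.38,.50,-.30,-.15,.09,.145)
    box("spindle",.62,.80,-.32,-.15,.117,.13)
    box("flange",.6,.85,-.35,-.1,.063,.08)
    p=box("housing",.45,.72,-.32,-.13,.056,.064)
    if len(p): print(cv2.minAreaRect((p[:,:2]*1000).astype(np.float32)))
    box("fin",.53,.62,.08,.2,.055,.07)
    p=box("gbase",.48,.65,.06,.26,.012,.023)
    p=p[:,:2]*1000; print("gauge rect",cv2.minAreaRect(p.astype(np.float32)))
    p=box("bar",.5,.62,.05,.14,.026,.04)
E
```

```text
top knobtop 63 mean [ 0.4454 -0.2213  0.134 ] mid [ 0.445  -0.2212  0.1336] ext [0.0219 0.0231 0.0098]
top knob 87 mean [ 0.4448 -0.2195  0.1279] mid [ 0.445  -0.2222  0.1168] ext [0.0219 0.025  0.0434]
top spindle 34 mean [ 0.724  -0.2456  0.1203] mid [ 0.7249 -0.246   0.1211] ext [0.0187 0.0182 0.007 ]
top flange 1516 mean [ 0.7194 -0.2438  0.0694] mid [ 0.7002 -0.2455  0.0714] ext [0.1971 0.1472 0.0167]
top housing 2188 mean [ 0.5762 -0.2312  0.0594] mid [ 0.5914 -0.2356  0.06  ] ext [0.2291 0.1462 0.008 ]
((593.536865234375, -234.4331512451172), (129.98056030273438, 226.45748901367188), 84.3794937133789)
top fin 53 mean [0.5722 0.1328 0.0624] mid [0.5731 0.1329 0.0614] ext [0.0298 0.0186 0.0117]
top gbase 1191 mean [0.5658 0.166  0.0174] mid [0.5672 0.1602 0.0174] ext [0.1135 0.1614 0.0108]
gauge rect ((566.5144653320312, 161.37945556640625), (150.81971740722656, 85.49485778808594), 77.31941986083984)
top bar 75 mean [0.5529 0.0975 0.0328] mid [0.5512 0.1101 0.0333] ext [0.0681 0.0531 0.013 ]
scene knobtop 33 mean [ 0.4511 -0.2202  0.1342] mid [ 0.4481 -0.221   0.1329] ext [0.023
[... 235 characters left out ...]
e 1154 mean [ 0.7381 -0.2383  0.0704] mid [ 0.7017 -0.2436  0.0715] ext [0.2018 0.1481 0.017 ]
scene housing 1201 mean [ 0.5815 -0.2262  0.0602] mid [ 0.5834 -0.2293  0.06  ] ext [0.2047 0.1406 0.0079]
((582.3450317382812, -230.4063262939453), (128.83447265625, 198.0203857421875), 85.35479736328125)
scene fin 39 mean [0.5781 0.1344 0.0631] mid [0.5747 0.1348 0.0622] ext [0.0323 0.0156 0.0106]
scene gbase 797 mean [0.5751 0.169  0.0183] mid [0.5692 0.1624 0.0176] ext [0.1128 0.1621 0.0106]
gauge rect ((568.6036376953125, 163.2391357421875), (149.60430908203125, 89.17868041992188), 76.46588897705078)
scene bar 64 mean [0.5632 0.1032 0.0332] mid [0.5548 0.1116 0.0331] ext [0.0721 0.0555 0.013 ]
```

Gauge (209,196) confirmed: bare aluminium, with black scale lines and the dark bar on its right, which is the zero end. So +y points image-left. Knob ≈ (0.4465,-0.221) and crank axis ≈ (0.546,-0.2285). That gives 100 mm between them, matching the spec. I'll turn the tool so its jaw lies along the tangent, then go above the knob.

{"name": "move_arm", "arguments": {"jaw": [0,0,0,0,0], "slide": [[0,0,0],[0,0,0],[0,0,0],[1.87,-4.0,0],[1.87,-4.0,0]], "dr": [[0,0,8.4],[0,0,8.4],[0,0,8.3],[0,0,0],[0,0,0]], "force": 5}}

```text
time: 1.4
position: [0.2733, -0.5306, 0.2221]
tool_rot: [-3.139, 0.124, 0.001]
ft_force: [1.6, -0.2, 0.1]
grip_width: 1.003
```

{"name": "move_arm", "arguments": {"jaw": [0,0,0,0,0], "slide": [[1.87,-4.0,0],[1.87,-4.0,0],[1.87,-4.0,0],[1.87,-4.0,0],[1.87,-4.0,0]], "dr": [[0,0,0],[0,0,0],[0,0,0],[0,0,0],[0,0,0]]}}

```text
time: 1.9
position: [0.3829, -0.3367, 0.2229]
tool_rot: [3.139, -0.118, 0.001]
ft_force: [0.9, 0.8, 0.1]
grip_width: 0.999
```

{"name": "move_arm", "arguments": {"jaw": [0,0,0,0,0], "slide": [[1.87,-4.0,0],[1.87,-4.0,0],[1.87,-4.0,0],[0,0,0],[0,0,0]], "dr": [[0,0,0],[0,0,0],[0,0,0],[0,0,0],[0,0,0]]}}

```text
time: 2.4
position: [0.4477, -0.222, 0.2228]
tool_rot: [3.139, -0.113, 0.0]
ft_force: [0.7, -0.5, -0.2]
grip_width: 0.999
```

```bash
cat > look.py <<'E'
from h import *
import sys
np.set_printoptions(suppress=True,precision=4)
s=get_state();T=posemat(s);im,d=get_image("wrist");n=sys.argv[1]
cv2.imwrite(f"pics/{n}.png",im[:,:,::-1]);np.save(f"pics/{n}d.npy",d);np.save(f"pics/{n}T.npy",T)
print(s["time"],T,"F",s["ft_force"],s["torque"],s["grip_width"])
E
python3 look.py w1; python3 - <<'E'
from h import *
np.set_printoptions(suppress=True,precision=4)
d=np.load("pics/w1d.npy");T=np.load("pics/w1T.npy");P=cloud("wrist",d,T);X,Y,Z=P[...,0],P[...,1],P[...,2]
m=(d>0)&(X>.38)&(X<.5)&(Y>-.3)&(Y<-.15)&(Z>.125)&(Z<.145);p=P[m];print(m.sum(),p.mean(0),(p.min(0)+p.max(0))/2,np.ptp(p,axis=0))
E
```

```text
2.4 [[ 0.9974 -0.0722  0.0002  0.4477]
 [-0.0722 -0.9974 -0.0008 -0.222 ]
 [ 0.0002  0.0008 -1.      0.2228]
 [ 0.      0.      0.      1.    ]] F [ 0.6983 -0.4662 -0.2324] [-0.036   0.0815 -0.0264] 0.9990082431766047
456 [ 0.4508 -0.2209  0.1339] [ 0.4498 -0.2208  0.131 ] [0.0227 0.0231 0.0119]
```

View pics/w1.png

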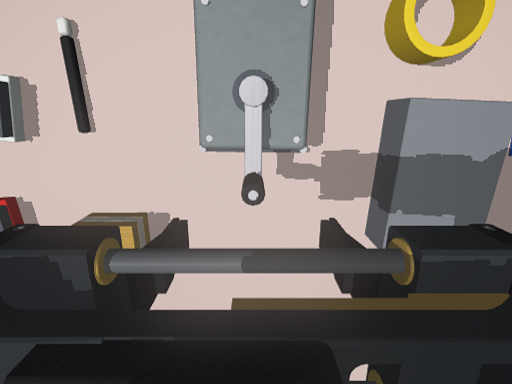

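The wrist view shows the knob at px (253,190), centred between the jaws. Its position is (0.450,-0.221), agreeing with the other views within 3 mm. I'll descend and close gently at 5 N.

{"name": "move_arm", "arguments": {"jaw": [0,0,0,0,60], "slide": [[0.1,-0.1,3.2],[0,0,3.2],[0,0,3.2],[0,0,3.2],[0,0,0]], "dr": [[0,0,0],[0,0,0],[0,0,0],[0,0,0],[0,0,0]], "force": 4}}

```text
time: 2.95
position: [0.444, -0.2222, 0.0904]
tool_rot: [-3.136, 0.123, 0.013]
ft_force: [-0.4, 0.2, -0.0]
grip_width: 0.966
```

{"name": "move_arm", "arguments": {"jaw": [120,140,155,165,175], "slide": [[0,0,0],[0,0,0],[0,0,0],[0,0,0],[0,0,0]], "dr": [[0,0,0],[0,0,0],[0,0,0],[0,0,0],[0,0,0]]}}

```text
time: 3.45
position: [0.4488, -0.2223, 0.0954]
tool_rot: [3.138, -0.118, 0.002]
ft_force: [-0.1, 0.9, 0.0]
grip_width: 0.54
```

{"name": "move_arm", "arguments": {"jaw": [180,185,190,195,200], "slide": [[0,0,0],[0,0,0],[0,0,0],[0,0,0],[0,0,0]], "dr": [[0,0,0],[0,0,0],[0,0,0],[0,0,0],[0,0,0]]}}

```text
time: 3.95
position: [0.4482, -0.2219, 0.0945]
tool_rot: [-3.139, 0.118, 0.0]
ft_force: [-0.0, 0.7, 0.3]
grip_width: 0.28
```

{"name": "move_arm", "arguments": {"jaw": [205,210,215,220,220], "slide": [[0,0,0],[0,0,0],[0,0,0],[0,0,0],[0,0,0]], "dr": [[0,0,0],[0,0,0],[0,0,0],[0,0,0],[0,0,0]]}}

```text
time: 4.45
position: [0.4482, -0.222, 0.0945]
tool_rot: [3.139, -0.118, -0.0]
ft_force: [-0.6, 0.7, 0.4]
grip_width: 0.272
```

Gripped: the opening is 23.7 mm, which matches the 24 mm knob. I'll firm the grip, then turn clockwise (tool -y, +z turn) along the arc.

{"name": "move_arm", "arguments": {"jaw": [225,225,225,225], "slide": [[0,0,0],[0,0,0],[0,-0.1,0],[0,-0.1,0]], "dr": [[0,0,0],[0,0,0],[0,0,0.57],[0,0,0.57]], "force": 15}}

```text
time: 4.85
position: [0.4484, -0.2202, 0.0945]
tool_rot: [3.138, -0.151, -0.0]
ft_force: [-0.5, -0.5, -0.3]
grip_width: 0.275
```

```bash
cat > st.py <<'E'
from h import *
np.set_printoptions(suppress=True,precision=4)
C=np.array([.546,-.2285])
def run():
    s=get_state();T=posemat(s);R=T[:3,:3];p=T[:2,3]-C
    print("t",s["time"],"pos",T[:3,3],"r",np.hypot(*p).round(4),"ang",np.degrees(np.arctan2(-p[1],-p[0])).round(2),"Ftool",R.T@np.array(s["ft_force"]),"M",np.array(s["torque"]),"g",round(s["grip_width"]*87,2))
run()
E
python3 st.py
```

```text
t 4.85 pos [ 0.4484 -0.2202  0.0945] r 0.098 ang -4.89 Ftool [-0.4124  0.5627  0.2654] M [ 0.0153  0.0807 -0.0492] g 23.94
```

{"name": "move_arm", "arguments": {"jaw": [225,225,225], "slide": [[0,-0.1,0],[0,-0.1,0],[0,0,0]], "dr": [[0,0,0.57],[0,0,0.57],[0,0,0]]}}

```text
time: 5.15
position: [0.4486, -0.2178, 0.0945]
tool_rot: [-3.136, 0.181, 0.0]
ft_force: [-0.3, 0.8, 0.3]
grip_width: 0.268
```

```bash
python3 st.py
```

```text
t 5.15 pos [ 0.4486 -0.2178  0.0945] r 0.098 ang -6.28 Ftool [-0.4287 -0.7988 -0.3298] M [ 0.0314  0.1033 -0.0005] g 23.31
```

Still free. I'll continue in 2 mm steps.

{"name": "move_arm", "arguments": {"jaw": [225,225,225], "slide": [[0,-0.1,0],[0,-0.1,0],[0,0,0]], "dr": [[0,0,0.57],[0,0,0.57],[0,0,0]]}}

```text
time: 5.45
position: [0.4489, -0.2158, 0.0945]
tool_rot: [-3.134, 0.212, 0.0]
ft_force: [-1.0, -0.1, -0.8]
grip_width: 0.27
```

{"name": "move_arm", "arguments": {"jaw": [225,225,225], "slide": [[0,-0.1,0],[0,-0.1,0],[0,0,0]], "dr": [[0,0,0.57],[0,0,0.57],[0,0,0]]}}

```text
time: 5.75
position: [0.4491, -0.2138, 0.0945]
tool_rot: [-3.132, 0.243, 0.0]
ft_force: [-0.2, -0.1, -0.4]
grip_width: 0.274
```

{"name": "move_arm", "arguments": {"jaw": [225,225,225], "slide": [[0,-0.1,0],[0,-0.1,0],[0,0,0]], "dr": [[0,0,0.57],[0,0,0.57],[0,0,0]]}}

```text
time: 6.05
position: [0.4495, -0.2118, 0.0945]
tool_rot: [-3.129, 0.274, 0.0]
ft_force: [0.0, 0.2, 0.5]
grip_width: 0.27
```

{"name": "move_arm", "arguments": {"jaw": [225,225,225], "slide": [[0,-0.1,0],[0,-0.1,0],[0,0,0]], "dr": [[0,0,0.57],[0,0,0.57],[0,0,0]]}}

```text
time: 6.35
position: [0.4498, -0.2099, 0.0945]
tool_rot: [-3.127, 0.306, 0.0]
ft_force: [-2.1, 0.5, -0.1]
grip_width: 0.271
```

{"name": "move_arm", "arguments": {"jaw": [225,225,225], "slide": [[0,-0.1,0],[0,-0.1,0],[0,0,0]], "dr": [[0,0,0.57],[0,0,0.57],[0,0,0]]}}

```text
time: 6.65
position: [0.4502, -0.2079, 0.0945]
tool_rot: [-3.123, 0.337, 0.0]
ft_force: [-1.0, 0.5, 0.3]
grip_width: 0.272
```

```bash
python3 st.py
```

```text
t 6.65 pos [ 0.4502 -0.2079  0.0945] r 0.098 ang -12.12 Ftool [-1.08   -0.2584 -0.2784] M [ 0.0713  0.2198 -0.0013] g 23.68
```

{"name": "move_arm", "arguments": {"jaw": [225,225,225], "slide": [[0,-0.1,0],[0,-0.1,0],[0,0,0]], "dr": [[0,0,0.57],[0,0,0.57],[0,0,0]]}}

```text
time: 6.95
position: [0.4504, -0.2073, 0.0945]
tool_rot: [3.118, -0.369, 0.0]
ft_force: [-1.4, -3.5, -1.6]
grip_width: 0.271
```

```bash
python3 st.py
```

```text
t 6.95 pos [ 0.4504 -0.2073  0.0945] r 0.0979 ang -12.48 Ftool [-0.4949  3.7274  1.6374] M [-0.815   0.3339  0.0201] g 23.6
```

Resistance: 3.7 N, and the knob lags the command. I'll push 0.6 mm more to be certain, and read it.

{"name": "move_arm", "arguments": {"jaw": [225,225], "slide": [[0,-0.06,0],[0,0,0]], "dr": [[0,0,0],[0,0,0]]}}

```text
time: 7.15
position: [0.4504, -0.2072, 0.0945]
tool_rot: [3.118, -0.369, 0.0]
ft_force: [-1.4, -5.6, -1.2]
grip_width: 0.269
```

```bash
python3 st.py
```

```text
t 7.15 pos [ 0.4504 -0.2072  0.0945] r 0.098 ang -12.55 Ftool [-0.034   5.7529  1.2426] M [-1.1131  0.3604  0.0481] g 23.43
```

{"name": "move_arm", "arguments": {"jaw": [225], "slide": [[0,0,0]], "dr": [[0,0,0]]}}

```text
time: 7.25
position: [0.4504, -0.2072, 0.0945]
tool_rot: [3.118, -0.369, 0.0]
ft_force: [-1.3, -6.1, -1.6]
grip_width: 0.269
```

```bash
python3 st.py; python3 look.py cw
```

```text
t 7.25 pos [ 0.4504 -0.2072  0.0945] r 0.098 ang -12.55 Ftool [0.2015 6.2625 1.6477] M [-1.0995  0.384   0.0156] g 23.45
7.25 [[ 0.9724 -0.2334 -0.0002  0.4504]
 [-0.2334 -0.9724 -0.0019 -0.2072]
 [ 0.0002  0.0019 -1.      0.0945]
 [ 0.      0.      0.      1.    ]] F [-1.266  -6.1398 -1.6356] [-1.0995  0.384   0.0156] 0.2694906493003589
```

The clockwise end is firm at (0.4504,-0.2072) under 6 N. Now anticlockwise, with at least 16 mm of free travel.

{"name": "move_arm", "arguments": {"jaw": [225,225,225,225,225], "slide": [[0,0.26,0],[0,0.2,0],[0,0.2,0],[0,0.2,0],[0,0.2,0]], "dr": [[0,0,-1.15],[0,0,-1.15],[0,0,-1.15],[0,0,-1.15],[0,0,-1.15]]}}

```text
time: 7.8
position: [0.4489, -0.2158, 0.0945]
tool_rot: [-3.134, 0.207, -0.0]
ft_force: [-0.6, 1.2, -0.9]
grip_width: 0.273
```

{"name": "move_arm", "arguments": {"jaw": [225,225,225], "slide": [[0,0.2,0],[0,0.2,0],[0,0.1,0]], "dr": [[0,0,-1.15],[0,0,-1.15],[0,0,-0.57]]}}

```text
time: 8.1
position: [0.4483, -0.2212, 0.0945]
tool_rot: [3.139, -0.13, 0.0]
ft_force: [0.1, 0.5, -1.0]
grip_width: 0.271
```

```bash
python3 st.py
```

```text
t 8.1 pos [ 0.4483 -0.2212  0.0945] r 0.098 ang -4.29 Ftool [ 0.0499 -0.5518  0.9741] M [ 0.1327 -0.0365  0.0246] g 23.55
```

{"name": "move_arm", "arguments": {"jaw": [225,225,225], "slide": [[0,0.1,0],[0,0.1,0],[0,0,0]], "dr": [[0,0,-0.57],[0,0,-0.57],[0,0,0]]}}

```text
time: 8.4
position: [0.4481, -0.2232, 0.0945]
tool_rot: [3.14, -0.1, 0.0]
ft_force: [0.2, -0.0, -1.8]
grip_width: 0.273
```

{"name": "move_arm", "arguments": {"jaw": [225,225,225], "slide": [[0,0.1,0],[0,0.1,0],[0,0,0]], "dr": [[0,0,-0.57],[0,0,-0.57],[0,0,0]]}}

```text
time: 8.7
position: [0.448, -0.2251, 0.0946]
tool_rot: [3.141, -0.069, 0.001]
ft_force: [0.3, 0.2, -2.1]
grip_width: 0.272
```

{"name": "move_arm", "arguments": {"jaw": [225,225,225], "slide": [[0,0.1,0],[0,0.1,0],[0,0,0]], "dr": [[0,0,-0.57],[0,0,-0.57],[0,0,0]]}}

```text
time: 9.0
position: [0.448, -0.2271, 0.0946]
tool_rot: [3.141, -0.038, 0.001]
ft_force: [1.3, -0.7, -1.8]
grip_width: 0.273
```

{"name": "move_arm", "arguments": {"jaw": [225,225,225], "slide": [[0,0.1,0],[0,0.1,0],[0,0,0]], "dr": [[0,0,-0.57],[0,0,-0.57],[0,0,0]]}}

```text
time: 9.3
position: [0.4479, -0.2291, 0.0946]
tool_rot: [3.141, -0.007, 0.001]
ft_force: [1.5, -1.0, -2.8]
grip_width: 0.27
```

```bash
python3 st.py
```

```text
t 9.3 pos [ 0.4479 -0.2291  0.0946] r 0.0981 ang 0.37 Ftool [1.5107 1.0305 2.845 ] M [-0.0007 -0.4163  0.0282] g 23.5
```

{"name": "move_arm", "arguments": {"jaw": [225,225,225], "slide": [[0.02,0.1,0],[0.02,0.1,0],[0,0,0]], "dr": [[0,0,-0.57],[0,0,-0.57],[0,0,0]]}}

```text
time: 9.6
position: [0.448, -0.2312, 0.0946]
tool_rot: [3.141, 0.025, -0.0]
ft_force: [1.5, -0.5, -1.3]
grip_width: 0.273
```

{"name": "move_arm", "arguments": {"jaw": [225,225,225], "slide": [[0.02,0.1,0],[0.02,0.1,0],[0,0,0]], "dr": [[0,0,-0.57],[0,0,-0.57],[0,0,0]]}}

```text
time: 9.9
position: [0.4481, -0.233, 0.0945]
tool_rot: [-3.141, -0.056, 0.002]
ft_force: [-0.9, 0.8, -0.9]
grip_width: 0.271
```

{"name": "move_arm", "arguments": {"jaw": [225,225,225], "slide": [[0,0.1,0],[0,0.1,0],[0,0,0]], "dr": [[0,0,-0.57],[0,0,-0.57],[0,0,0]]}}

```text
time: 10.2
position: [0.4481, -0.2334, 0.0945]
tool_rot: [-3.138, -0.089, 0.003]
ft_force: [-3.6, 4.3, 2.8]
grip_width: 0.271
```

Resistance at the other end. I'll nudge 0.5 mm and read it.

{"name": "move_arm", "arguments": {"jaw": [225,225], "slide": [[0,0.05,0],[0,0,0]], "dr": [[0,0,0],[0,0,0]]}}

```text
time: 10.4
position: [0.4481, -0.2334, 0.0945]
tool_rot: [-3.138, -0.089, 0.003]
ft_force: [-2.8, 5.9, 2.7]
grip_width: 0.272
```

```bash
python3 st.py; python3 look.py ccw; python3 st.py
```

```text
t 10.4 pos [ 0.4481 -0.2334  0.0945] r 0.098 ang 2.89 Ftool [-2.4719 -6.0996 -2.6582] M [ 1.1167  0.6204 -0.0493] g 23.7
10.4 [[ 0.9984  0.0567 -0.0021  0.4481]
 [ 0.0567 -0.9984  0.0027 -0.2334]
 [-0.002  -0.0029 -1.      0.0945]
 [ 0.      0.      0.      1.    ]] F [-2.8081  5.9424  2.6804] [ 1.1167  0.6204 -0.0493] 0.2724124342750531
t 10.45 pos [ 0.4481 -0.2335  0.0945] r 0.098 ang 2.91 Ftool [-2.6337 -6.1941 -3.1207] M [ 1.1775  0.5842 -0.0158] g 23.53
```

```bash
python3 - <<'E'
from h import *
np.set_printoptions(suppress=True,precision=4)
for n in ["cw","ccw"]:
    d=np.load(f"pics/{n}d.npy");T=np.load(f"pics/{n}T.npy")
    P=cloud("wrist",d,T);L=(P-T[:3,3])@T[:3,:3]
    for nm,lo,hi in [("top",.13,.14),("armbar",.074,.0785)]:
        m=(d>0)&(abs(P[...,2]-(lo+hi)/2)<(hi-lo)/2)&(abs(L[...,1])<.03)&(L[...,0]>-.03)&(L[...,0]<(.02 if nm=="top" else .08))
        print(n,nm,m.sum(),(L[m].mean(0),np.ptp(L[m],axis=0)) if m.sum() else "")
a=np.hstack([cv2.imread(f"pics/{n}.png")[:,56:456] for n in["cw","ccw"]]);cv2.imwrite("pics/both.png",a)
E
```

```text
cw top 651 (array([ 0.0023, -0.0001, -0.039 ]), array([0.0236, 0.0454, 0.0099]))
cw armbar 2899 (array([ 0.0462, -0.0009,  0.0173]), array([0.0739, 0.021 , 0.0045]))
ccw top 648 (array([ 0.002 , -0.0003, -0.0391]), array([0.0238, 0.046 , 0.0097]))
ccw armbar 2913 (array([0.0463, 0.0002, 0.0171]), array([0.0742, 0.0206, 0.0044]))
```

View pics/both.png

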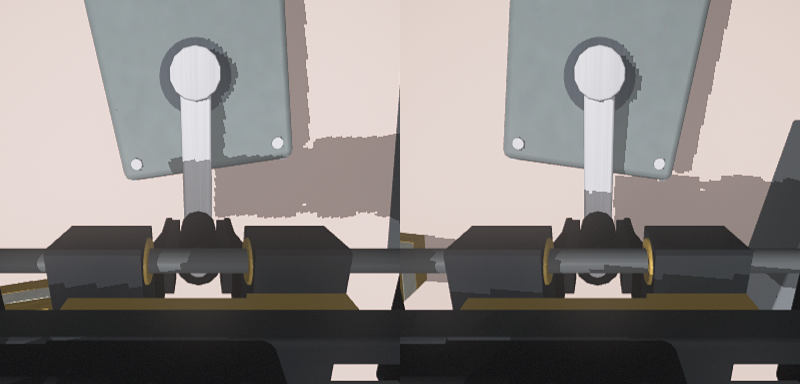

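```bash
python3 - <<'E'
from h import *
np.set_printoptions(suppress=True,precision=4)
A=[]
for n in ["cw","ccw"]:
    d=np.load(f"pics/{n}d.npy");T=np.load(f"pics/{n}T.npy")
    P=cloud("wrist",d,T);L=(P-T[:3,3])@T[:3,:3]
    m=(d>0)&(abs(P[...,2]-.0765)<.003)&(abs(L[...,1])<.03)&(L[...,0]>.022)&(L[...,0]<.075)
    # per-x-bin midline of bar edges
    xs=[];ys=[]
    for x in np.arange(.025,.074,.003):
        k=m&(abs(L[...,0]-x)<.0015)
        if k.sum()>10: xs.append(x);ys.append((L[...,1][k].min()+L[...,1][k].max())/2)
    f=np.polyfit(xs,ys,1);rot=np.arctan2(T[1,0],T[0,0]);a=rot-np.arctan(f[0]);A.append(a);print(n,np.degrees(rot),np.degrees(a),f,len(xs))
print("arm-bar mm",(A[1]-A[0])*100)
a=np.array([.4504,-.20716]);b=np.array([.4481,-.23345]);c=np.linalg.norm(a-b);print("chord arc",200*np.arcsin(c/.2))
E
```

```text
cw -13.49595184187587 -12.137771112828128 [-0.0237  0.0002] 17
ccw 3.2503365779287883 2.682928350852045 [ 0.0099 -0.0002] 17
arm-bar mm 25.867000308977676
chord arc 26.46760528560072
```

The two estimates agree: 26.5 mm from the gripped knob's chord and 25.9 mm from the arm bar in the images, which are coarser. I take 26.3 mm. Now I'll relax the push, let go, rise, and turn to the gauge's axis.

{"name": "move_arm", "arguments": {"jaw": [225,225,150,100,60], "slide": [[0,-0.15,0],[0,-0.15,0],[0,0,0],[0,0,0],[0,0,0]], "dr": [[0,0,0],[0,0,0],[0,0,0],[0,0,0],[0,0,0]]}}

```text
time: 10.95
position: [0.4489, -0.2329, 0.0947]
tool_rot: [3.14, 0.086, 0.002]
ft_force: [0.4, 0.8, 0.2]
grip_width: 0.457
```

```bash
python3 st.py
```

```text
t 10.95 pos [ 0.4489 -0.2329  0.0947] r 0.0972 ang 2.6 Ftool [ 0.4626 -0.7804 -0.2167] M [ 0.0097 -0.003  -0.0288] g 39.77
```

{"name": "move_arm", "arguments": {"jaw": [60,60,60,60,60], "slide": [[0,0,0],[0,0,-2.5],[0,0,-4],[0,0,-4],[0,0,0]], "dr": [[0,0,0],[0,0,0],[0,0,0],[0,0,8.1],[0,0,8.1]]}}

```text
time: 11.45
position: [0.4521, -0.234, 0.2057]
tool_rot: [3.116, -0.365, 0.016]
ft_force: [0.4, 1.0, 0.6]
grip_width: 0.757
```

{"name": "move_arm", "arguments": {"jaw": [120,120,120,120,120], "slide": [[0.44,-4.28,0],[0.44,-4.28,0],[0.44,-4.28,0],[0.44,-4.28,0],[0.44,-4.28,0]], "dr": [[0,0,0],[0,0,0],[0,0,0],[0,0,0],[0,0,0]]}}

```text
time: 11.95
position: [0.5188, -0.0274, 0.1998]
tool_rot: [3.121, -0.357, 0.002]
ft_force: [1.0, -0.1, -0.3]
grip_width: 0.536
```

{"name": "move_arm", "arguments": {"jaw": [120,120,120,120,120], "slide": [[0.44,-4.28,0],[0.44,-4.28,0],[0.44,-4.28,0],[0.44,-4.28,0],[0,0,0]], "dr": [[0,0,0],[0,0,0],[0,0,0],[0,0,0],[0,0,0]]}}

```text
time: 12.45
position: [0.5739, 0.142, 0.1996]
tool_rot: [-3.117, 0.341, 0.0]
ft_force: [0.0, 0.5, 0.3]
grip_width: 0.531
```

{"name": "move_arm", "arguments": {"jaw": [120,120], "slide": [[0,0,0],[0,0,0]], "dr": [[0,0,0],[0,0,0]]}}

```text
time: 12.65
position: [0.574, 0.1322, 0.1992]
tool_rot: [3.12, -0.359, -0.0]
ft_force: [0.9, -0.1, 0.9]
grip_width: 0.522
```

```bash
python3 look.py w2; python3 - <<'E'
from h import *
np.set_printoptions(suppress=True,precision=4)
d=np.load("pics/w2d.npy");T=np.load("pics/w2T.npy");P=cloud("wrist",d,T);X,Y,Z=P[...,0],P[...,1],P[...,2];L=(P-T[:3,3])@T[:3,:3]
def box(n,x0,x1,y0,y1,z0,z1):
    m=(d>0)&(X>x0)&(X<x1)&(Y>y0)&(Y<y1)&(Z>z0)&(Z<z1);p=P[m];r=cv2.minAreaRect((p[:,:2]*1000).astype(np.float32))
    print(n,m.sum(),p.mean(0),r)
box("fin",.53,.62,.08,.2,.055,.07)
box("base",.48,.65,.06,.26,.014,.021)
box("bar",.5,.62,.05,.125,.028,.04)
E
```

```text
12.65 [[ 0.9738 -0.2272 -0.0005  0.574 ]
 [-0.2272 -0.9738 -0.0013  0.1322]
 [-0.0002  0.0014 -1.      0.1992]
 [ 0.      0.      0.      1.    ]] F [ 0.89   -0.1283  0.8927] [ 0.0941  0.0323 -0.0076] 0.521965113790943
fin 317 [0.5769 0.1347 0.063 ] ((576.2086791992188, 135.1855926513672), (13.863943099975586, 29.2135009765625), 76.848876953125)
base 6188 [0.5727 0.1678 0.0175] ((570.2610473632812, 163.2864532470703), (149.8740997314453, 85.12960052490234), 76.9126205444336)
bar 356 [0.5561 0.0949 0.0331] ((554.3140869140625, 95.04264831542969), (8.152559280395508, 69.90172576904297), 77.3940200805664)
```

View pics/w2.png

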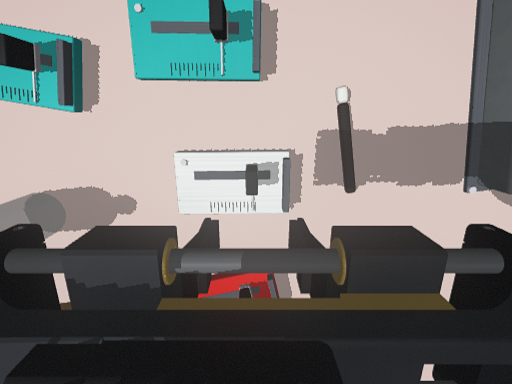

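The wrist view shows the aluminium gauge with its fin at px (252,180) and bar at (286,180). In the gauge frame the fin is at x=12.2 mm and the bar at y=-70.1 mm, both matching the spec. The marker reads ≈4.0 mm. I'll descend onto the fin with partly closed jaws.

{"name": "move_arm", "arguments": {"jaw": [165,165,165,165,165], "slide": [[0.1,-0.27,3.2],[0,0,3.2],[0,0,3.2],[0,0,3.2],[0,0,0]], "dr": [[0,0,0],[0,0,0],[0,0,0],[0,0,0],[0,0,0]], "force": 5}}

```text
time: 13.2
position: [0.5722, 0.133, 0.0672]
tool_rot: [3.117, -0.36, -0.013]
ft_force: [-0.2, -0.8, -0.4]
grip_width: 0.358
```

```bash
python3 look.py w3; python3 - <<'E'
from h import *
np.set_printoptions(suppress=True,precision=4)
d=np.load("pics/w3d.npy");T=np.load("pics/w3T.npy");P=cloud("wrist",d,T);X,Y,Z=P[...,0],P[...,1],P[...,2];L=(P-T[:3,3])@T[:3,:3]
m=(d>0)&(X>.53)&(X<.62)&(abs(L[...,1])<.012)&(Z>.055)&(Z<.067)&(L[...,0]>-.03)
p=P[m];print(m.sum(),p.mean(0),cv2.minAreaRect((p[:,:2]*1000).astype(np.float32)),L[m].mean(0))
E
```

```text
13.2 [[ 0.9736 -0.2281 -0.0084  0.5722]
 [-0.2281 -0.9736 -0.0026  0.133 ]
 [-0.0076  0.0044 -1.      0.0672]
 [ 0.      0.      0.      1.    ]] F [-0.2301 -0.8454 -0.3516] [-0.0083  0.0699 -0.0028] 0.3576944983154614
894 [0.5779 0.1346 0.0629] ((576.3941040039062, 135.09996032714844), (13.668000221252441, 29.49334144592285), 76.76929473876953) [ 0.0052 -0.0029  0.0043]
```

View pics/w3.png

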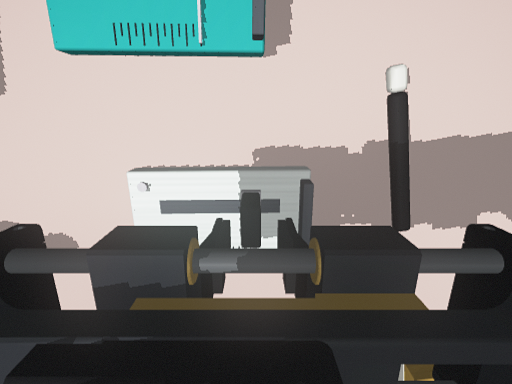

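The fin lies between the jaws at px (250,220). I'll lower the last 3 cm.

{"name": "move_arm", "arguments": {"jaw": [165,165,165,165,165], "slide": [[0.1,-0.1,1.5],[0,0,1.6],[0,0,0],[0,0,0],[0,0,0]], "dr": [[0,0,0],[0,0,0],[0,0,0],[0,0,0],[0,0,0]]}}

```text
time: 13.75
position: [0.5772, 0.1373, 0.0412]
tool_rot: [-3.121, 0.356, -0.002]
ft_force: [0.3, 0.4, 1.7]
grip_width: 0.353
```

{"name": "move_arm", "arguments": {"jaw": [190,210,225,240,240], "slide": [[0,0,0],[0,0,0],[0,0,0],[0,0,0],[0,0,0]], "dr": [[0,0,0],[0,0,0],[0,0,0],[0,0,0],[0,0,0]]}}

```text
time: 14.25
position: [0.577, 0.1366, 0.0408]
tool_rot: [3.121, -0.357, 0.001]
ft_force: [-0.1, -1.2, 2.0]
grip_width: 0.164
```

{"name": "move_arm", "arguments": {"jaw": [245,245,245], "slide": [[0,0,0],[0,0,0],[0,0,0]], "dr": [[0,0,0],[0,0,0],[0,0,0]], "force": 10}}

```text
time: 14.55
position: [0.577, 0.1371, 0.0408]
tool_rot: [3.121, -0.356, 0.001]
ft_force: [-1.4, -0.5, 4.2]
grip_width: 0.161
```

```bash
cat > mk.py <<'E'
from h import *
import sys
np.set_printoptions(suppress=True,precision=4)
s=get_state();T=posemat(s);n=sys.argv[1]
im,d=get_image("wrist");cv2.imwrite(f"pics/{n}.png",im[:,:,::-1]);np.save(f"pics/{n}d.npy",d)
P=cloud("wrist",d,T);X,Y,Z=P[...,0],P[...,1],P[...,2]
C=np.array([.5703,.1633]);a=np.radians(76.9);gy=np.array([np.cos(a),np.sin(a)]);gx=np.array([gy[1],-gy[0]])
G=T[:3,3]-.019*T[:3,2]
print("t",s["time"],"pos",T[:3,3],"grasp reading(mm)",((G[:2]-C)@gy+.03)*1000,"gx",(G[:2]-C)@gx*1000,"F",np.array(s["ft_force"]),"g",s["grip_width"]*87)
gyv=(P[...,:2]-C)@gy; gxv=(P[...,:2]-C)@gx
for nm,z0,z1 in [("base",.015,.021),("bar",.03,.037),("fin",.059,.067)]:
    m=(d>0)&(abs(Z-(z0+z1)/2)<(z1-z0)/2)&(abs(gxv)<.06)&(abs(gyv)<.09)
    if nm=="bar": m&=(gyv<-.055)&(gyv>-.08)
    if nm=="fin": m&=(gxv<.032)&(gxv>-.02)&(abs(gyv-(T[:2,3]-C)@gy)<(.03 if len(sys.argv)>2 else .007))
    if m.sum()>5: print(nm,m.sum(),"y range",gyv[m].min()*1000,gyv[m].max()*1000,"x",gxv[m].min()*1000,gxv[m].max()*1000,"z",np.median(Z[m]))
E
python3 mk.py m1
```

```text
t 14.55 pos [0.577  0.1371 0.0408] grasp reading(mm) 5.966491142357748 gx 12.495642329503413 F [-1.399  -0.4961  4.1776] g 13.97643403142103
base 8165 y range -74.68781369661309 74.59380404803711 x -42.671598232611295 42.711755376876056 z 0.01746400968816128
bar 340 y range -74.17123964102777 -65.69597790325807 x 15.765250171701988 35.44119257667075 z 0.03323470032756751
fin 541 y range -31.01224754327772 -17.294284219603014 x -2.4815326747657758 27.416538489939292 z 0.06315021377121097
```

View pics/m1.png

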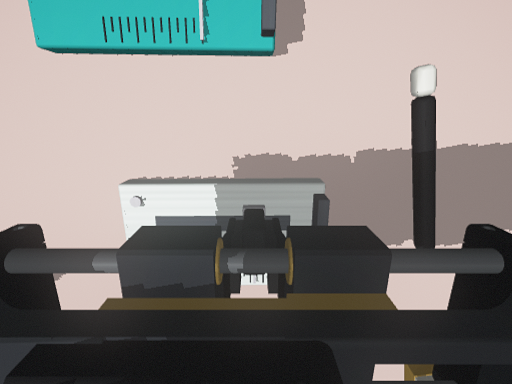

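The fin is gripped at 14.0 mm. The reading is now ≈5.9 mm, since closing nudged the marker a little. I'll slide it 20.4 mm along gauge +y (tool -y).

{"name": "move_arm", "arguments": {"jaw": [245,245,245,245,245], "slide": [[0,-0.4,0],[0,-0.4,0],[0,-0.4,0],[0,-0.4,0],[0,-0.4,0]], "dr": [[0,0,0],[0,0,0],[0,0,0],[0,0,0],[0,0,0]]}}

```text
time: 15.1
position: [0.5815, 0.1571, 0.0408]
tool_rot: [-3.121, 0.356, -0.001]
ft_force: [-0.6, -1.7, 5.8]
grip_width: 0.16
```

{"name": "move_arm", "arguments": {"jaw": [245,245,245], "slide": [[0,-0.04,0],[0,0,0],[0,0,0]], "dr": [[0,0,0],[0,0,0],[0,0,0]]}}

```text
time: 15.4
position: [0.5818, 0.1581, 0.0408]
tool_rot: [-3.12, 0.355, -0.002]
ft_force: [1.5, 0.9, 4.5]
grip_width: 0.158
```

```bash
python3 mk.py m2
```

```text
t 15.4 pos [0.5818 0.1581 0.0408] grasp reading(mm) 27.523469091616853 gx 12.32004610240337 F [1.5246 0.9406 4.5231] g 13.751188513003669
base 8099 y range -74.76821434803787 74.81970392412586 x -43.168668069560056 42.689982314982885 z 0.017484590497500507
bar 355 y range -74.03074748831774 -65.54896751262399 x 16.513837463511138 35.621203534619745 z 0.0333079175165025
fin 540 y range -9.436676889138981 4.244164602554259 x -2.6923208325128214 27.210118585924512 z 0.06325568261848451
```

{"name": "move_arm", "arguments": {"jaw": [245,245,245], "slide": [[0,0.12,0],[0,0,0],[0,0,0]], "dr": [[0,0,0],[0,0,0],[0,0,0]]}}

```text
time: 15.75
position: [0.5813, 0.156, 0.0408]
tool_rot: [-3.121, 0.357, -0.001]
ft_force: [0.7, 0.2, 4.7]
grip_width: 0.158
```

```bash
python3 mk.py m3
```

```text
t 15.75 pos [0.5813 0.156  0.0408] grasp reading(mm) 25.35692162029114 gx 12.369609829536202 F [0.7072 0.1887 4.6763] g 13.784058409790429
base 8108 y range -74.87083183400884 74.72037240266678 x -43.271208195910106 42.76650876111356 z 0.01748402513859855
bar 353 y range -74.17138741320164 -65.76928597665204 x 15.804451237425878 35.19976955139801 z 0.03314405470105433
fin 541 y range -11.631704891317098 2.0715756957545888 x -3.1038782087568646 27.180855767408648 z 0.06310108674940013
```

Overshot to about 25.3 mm because of friction and stick. I'll correct by 0.1 cm.

{"name": "move_arm", "arguments": {"jaw": [245,245,245], "slide": [[0,-0.08,0],[0,0,0],[0,0,0]], "dr": [[0,0,0],[0,0,0],[0,0,0]]}}

```text
time: 16.1
position: [0.5813, 0.156, 0.0408]
tool_rot: [3.121, -0.357, 0.0]
ft_force: [-1.2, 0.7, 6.1]
grip_width: 0.157
```

```bash
python3 mk.py m4
```

```text
t 16.1 pos [0.5813 0.156  0.0408] grasp reading(mm) 25.414321987359955 gx 12.371017215375849 F [-1.1985  0.7433  6.1129] g 13.663778810968953
base 8078 y range -74.67160210428989 74.51483223518494 x -43.30611646089034 42.66013213351899 z 0.017491587562024527
bar 358 y range -74.47970483021061 -65.61591571483225 x 15.657267957815597 35.400976143673965 z 0.03313864549516271
fin 538 y range -11.580669221256965 2.1459106684655627 x -2.706263937343694 27.103633378217925 z 0.06317292184743532
```

{"name": "move_arm", "arguments": {"jaw": [245,245,245], "slide": [[0,-0.06,0],[0,0,0],[0,0,0]], "dr": [[0,0,0],[0,0,0],[0,0,0]]}}

```text
time: 16.45
position: [0.5813, 0.1561, 0.0408]
tool_rot: [3.12, -0.357, -0.0]
ft_force: [-0.6, -1.0, 6.6]
grip_width: 0.16
```

```bash
python3 mk.py m5
```

```text
t 16.45 pos [0.5813 0.1561 0.0408] grasp reading(mm) 25.52908407486911 gx 12.383888546228688 F [-0.6479 -0.9709  6.5996] g 13.921103738069831
base 8108 y range -74.62775155523016 74.93874257325767 x -43.04603320469156 42.81560992495475 z 0.017512930253583414
bar 359 y range -74.02277489457676 -65.50200359916664 x 15.415469291050837 35.27548278264691 z 0.03322778483666983
fin 539 y range -11.491279255767475 2.2488931544750606 x -3.2019255228790366 27.222450078589258 z 0.06319927898821456
```

{"name": "move_arm", "arguments": {"jaw": [245,245,245], "slide": [[0,-0.06,-0.1],[0,0,0],[0,0,0]], "dr": [[0,0,0],[0,0,0],[0,0,0]]}}

```text
time: 16.8
position: [0.5814, 0.1565, 0.0409]
tool_rot: [3.12, -0.358, -0.001]
ft_force: [0.9, -2.5, 1.2]
grip_width: 0.156
```

```bash
python3 mk.py m6
```

```text
t 16.8 pos [0.5814 0.1565 0.0409] grasp reading(mm) 25.924059247239985 gx 12.316210832603199 F [ 0.8725 -2.5003  1.2147] g 13.597078176437442
base 8084 y range -74.69042940053279 74.8838090261976 x -42.074634688324544 42.83120536353037 z 0.01749004307834509
bar 356 y range -73.97282271725223 -65.8046630948087 x 15.347264251007418 35.272756662175496 z 0.033241147376672636
fin 542 y range -11.090283556717813 2.6573833906865754 x -2.734343632930335 27.03315820837286 z 0.06320630293078171
```

{"name": "move_arm", "arguments": {"jaw": [245,245,245], "slide": [[0,-0.05,0],[0,0,0],[0,0,0]], "dr": [[0,0,0],[0,0,0],[0,0,0]]}}

```text
time: 17.15
position: [0.5816, 0.1577, 0.0409]
tool_rot: [3.121, -0.357, -0.0]
ft_force: [4.1, -2.9, -3.7]
grip_width: 0.159
```

```bash
python3 mk.py m7
```

```text
t 17.15 pos [0.5816 0.1577 0.0409] grasp reading(mm) 27.116220712119837 gx 12.262416939001241 F [ 4.1312 -2.8946 -3.7264] g 13.84474234400345
base 8091 y range -74.41915757144935 74.60466475187218 x -42.085628831814745 42.60517988676367 z 0.017512665020594176
bar 360 y range -74.05916746061433 -65.56267948402228 x 15.729249761646965 35.22318458906593 z 0.033209438528099905
fin 541 y range -9.894135851871582 3.8560476138580615 x -2.8384441823861435 27.20660684178943 z 0.06329719627145275
```

{"name": "move_arm", "arguments": {"jaw": [245,245,245], "slide": [[0,0.1,0],[0,0,0],[0,0,0]], "dr": [[0,0,0],[0,0,0],[0,0,0]]}}

```text
time: 17.5
position: [0.5815, 0.1576, 0.0409]
tool_rot: [-3.12, 0.356, -0.0]
ft_force: [5.6, -0.1, -8.9]
grip_width: 0.157
```

```bash
python3 mk.py m8
```

```text
t 17.5 pos [0.5815 0.1576 0.0409] grasp reading(mm) 27.019607146861706 gx 12.215395161708592 F [ 5.5726 -0.0977 -8.9276] g 13.697811004260235
base 8124 y range -74.36895744283183 74.76358529085132 x -42.388863806264446 42.69202619598241 z 0.01746637076081553
bar 360 y range -74.30726769168929 -65.66430117185341 x 15.96983974535699 35.41250873225886 z 0.03319003626226072
fin 544 y range -9.957720494497982 3.7460824092264073 x -3.0273776388434577 27.365575357177274 z 0.06314814740729299
```

The arm's servo integrates against the grip. I'll undo the lift and step back slightly.

{"name": "move_arm", "arguments": {"jaw": [245,245,245], "slide": [[-0.05,0.05,0.1],[0,0,0],[0,0,0]], "dr": [[0,0,0],[0,0,0],[0,0,0]]}}

```text
time: 17.85
position: [0.5815, 0.1576, 0.0409]
tool_rot: [-3.12, 0.356, -0.002]
ft_force: [5.5, 0.7, -5.2]
grip_width: 0.16
```

```bash
python3 mk.py m9
```

```text
t 17.85 pos [0.5815 0.1576 0.0409] grasp reading(mm) 26.977214841919512 gx 12.191487503912228 F [ 5.4513  0.7496 -5.2424] g 13.955973057369954
base 8109 y range -74.46634746325512 74.66512373152912 x -41.97318847476498 42.70631816001684 z 0.017491841770895383
bar 362 y range -74.19599358022597 -65.34086280322788 x 15.754971797705068 35.28327666645228 z 0.03321307370841432
fin 543 y range -9.985448726257399 3.6610291846377225 x -2.9165443571220093 27.30751221649258 z 0.06312691156202221
```

{"name": "move_arm", "arguments": {"jaw": [245,245,245], "slide": [[-0.05,0.05,0],[0,0,0],[0,0,0]], "dr": [[0,0,0],[0,0,0],[0,0,0]]}}

```text
time: 18.2
position: [0.5813, 0.1569, 0.0409]
tool_rot: [-3.12, 0.356, -0.004]
ft_force: [7.0, 0.8, -4.2]
grip_width: 0.157
```

```bash
python3 mk.py m10
```

```text
t 18.2 pos [0.5813 0.1569 0.0409] grasp reading(mm) 26.21960002456723 gx 12.171092221931078 F [ 6.9886  0.8467 -4.1625] g 13.695724431072374
base 8087 y range -74.40058530212423 75.03849352896444 x -41.88603231516665 42.674469065243926 z 0.017479433689310153
bar 360 y range -74.3034182573925 -65.70331818379493 x 15.23751312202876 35.468760821734556 z 0.03315649811304634
fin 545 y range -10.741980981870666 2.953402733375924 x -3.171820652308891 27.074351694545918 z 0.0630996069068448
```

Reading ≈26.2 mm. I'll let go quickly and check before rising.

{"name": "move_arm", "arguments": {"jaw": [150,150,150,150], "slide": [[0,0,0],[0,0,0],[0,0,0],[0,0,0]], "dr": [[0,0,0],[0,0,0],[0,0,0],[0,0,0]]}}

```text
time: 18.65
position: [0.5797, 0.1568, 0.0406]
tool_rot: [3.121, -0.356, -0.001]
ft_force: [-0.7, 0.3, -0.2]
grip_width: 0.387
```

```bash
python3 mk.py m11 | head -1; python3 - <<'E'
from h import *
E
```

```text
t 18.65 pos [0.5797 0.1568 0.0406] grasp reading(mm) 25.832030004147995 gx 10.68340390813728 F [-0.6883  0.31   -0.1926] g 33.69104953874
```

{"name": "move_arm", "arguments": {"jaw": [150,150,150,150,150], "slide": [[0,0,-1.5],[0,0,-3],[0,0,-3],[0,0,0],[0,0,0]], "dr": [[0,0,0],[0,0,0],[0,0,0],[0,0,0],[0,0,0]]}}

```text
time: 19.2
position: [0.5809, 0.1567, 0.1172]
tool_rot: [-3.121, 0.356, -0.004]
ft_force: [0.7, -0.2, -1.3]
grip_width: 0.415
```

{"name": "move_arm", "arguments": {"jaw": [150,150,150,150], "slide": [[-2,0,-2],[-2,0,0],[0,0,0],[0,0,0]], "dr": [[0,0,0],[0,0,0],[0,0,0],[0,0,0]]}}

```text
time: 19.6
position: [0.541, 0.165, 0.135]
tool_rot: [3.12, -0.356, -0.001]
ft_force: [0.5, -0.2, 0.9]
grip_width: 0.415
```

```bash
python3 mk.py m12 x; python3 - <<'E'
import cv2
a=cv2.imread("pics/m12.png");cv2.imwrite("pics/m12c.png",cv2.resize(a[60:260,130:390],(780,600),interpolation=cv2.INTER_CUBIC))
E
```

```text
t 19.6 pos [0.541 0.165 0.135] grasp reading(mm) 25.019732055023724 gx -28.86382636677019 F [ 0.4555 -0.2409  0.8831] g 36.12111479562684
base 10061 y range -74.37945635847383 74.90179280485168 x -42.67940309982445 41.91841963860391 z 0.017550337715589892
bar 595 y range -74.36508333606521 -65.79370342607501 x -35.28928246517574 34.821129053097934 z 0.033291078236565796
fin 542 y range -10.215787032534907 3.9760284966866495 x -3.2800432514111075 26.232976481979698 z 0.06327775565199177
```

View pics/m12c.png

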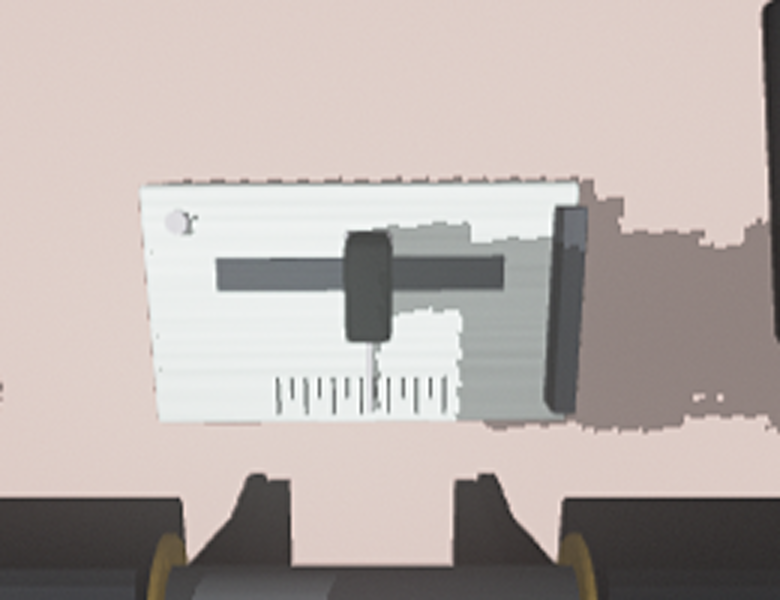

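The crop shows 13 scale lines from x≈278 (60 mm) to 445 (0 mm), with the pointer at x≈373, so it reads ≈26 mm. Depth gives ≈26.6 mm. Now a final check that the reel and bystanders haven't moved.

{"name": "move_arm", "arguments": {"jaw": [150,150,150,150], "slide": [[-3,0,-3],[-3,0,-3],[0,0,0],[0,0,0]], "dr": [[0,0,0],[0,0,0],[0,0,0],[0,0,0]]}}

```text
time: 20.05
position: [0.4838, 0.1785, 0.1959]
tool_rot: [3.121, -0.357, 0.003]
ft_force: [0.3, 0.2, -0.4]
grip_width: 0.41
```

```bash
python3 - <<'E'
from h import *
im,d=get_image("top");b=im[:,:,::-1].copy();cv2.imwrite("pics/top1.png",b)
a=cv2.imread("pics/top0.png")
c=np.hstack([cv2.resize(x[115:255,300:390],(386,600),interpolation=cv2.INTER_CUBIC) for x in (a,b)]);cv2.imwrite("pics/wcmp.png",c)
df=cv2.absdiff(a,b).max(2);cv2.imwrite("pics/diff.png",np.hstack([cv2.resize(b,(400,300)),cv2.resize(cv2.cvtColor(np.where(df>40,255,0).astype(np.uint8),cv2.COLOR_GRAY2BGR),(400,300))]))
print(get_state()["time"])
E
```

```text
20.1
```

View pics/wcmp.png

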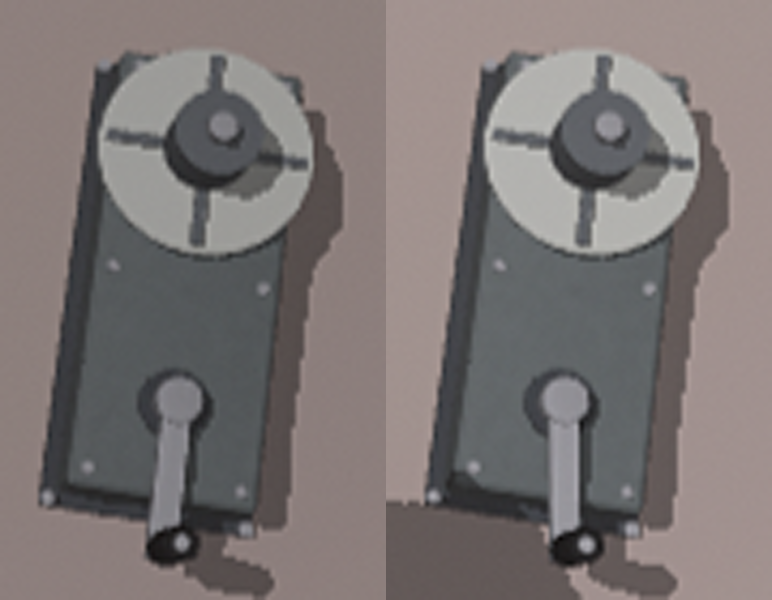

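View pics/diff.png

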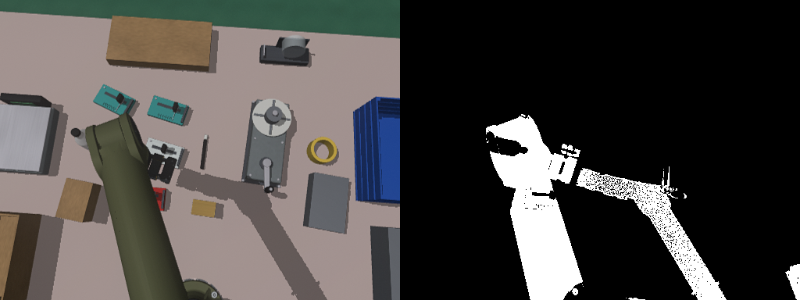

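The reel's cross marks are unchanged and only the crank (within its play) and the marker differ. The bystanders are in place, except that the arm hides part of the view near the bottle. Handing in.

```bash
python3 -c "
from bench import *
print(get_state()['ft_force']);print(close_job())"
```

```text
[ 0.30750513 -0.27865068  0.52188552]
the job is handed in; nothing more can be done
None
```

I measured the crank's play at about 26.4 mm of knob travel and set the aluminium gauge's marker to about 26.3 mm. I then let go and handed the job in at about 20 s.

- **Play:** I gripped the knob and turned it clockwise to a firm stop, then anticlockwise to the other. Both stops held at about 6 N, well under the 13 N that drives the reel. The knob's travel between the stops gave 26.5 mm, and the crank arm's angle in the camera images gave 25.9 mm.
- **Marker:** After I let go, the scale lines read about 26 mm and the depth check about 26.6 mm, so the two disagree by roughly 0.6 mm. Setting it took several small corrections back and forth, because it stuck and slipped.
- **Everything else:** The reel's cross marks look the same before and after. In the last top view nothing else had visibly moved, except that the arm hid part of the view around the bottle and the red gauge look-alike, so I could not check them fully. The wrist force was near zero at hand-in, with the gripper clear of everything.

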